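Stand the bracket up in the fixture and shut the keeper

TASK

Get the blue angle bracket ready for fitting: push it along the bench against the fixture's fence and keep pushing its lip so that it pivots up on its far edge (do not pick it up) and stands upright, flat against the fence and within the fence's length, its lip reaching over the top of the fence. Then swing the keeper bar fully shut in front of it, let go, and leave everything else on the bench where it is.

Things in the scene. Friction and masses are not known exactly. Their poses are not given: they have to be found in the camera images.
- fixture: Aluminium fence fixed on the bench: plate 170 long (y), 12 thick, 75 high, foot and ribs behind it to x = +57. Origin: bench level, middle of the fence's front face; x horizontal, out of its back (away from the bracket), y along it towards the hinge, z up. Bare bench in front. Steel hinge block at y = +85 to +122, 50 high; catch for the bar's end at y = -83 to -105, x = -26 to +10, 42 high.
- bracket: Blue angle bracket, 0.33 kg: plate 110 x 110 x 6 flat on the bench, a lip 6 thick, 110 wide, rising to 55 along the edge away from the fence. Origin: centre of the plate's underside; x away from the lip, to the fence; z up as it lies. Starts 10 to 50 short of the fence, up to 10 deg askew. Upright: z along the fixture's x, top face on the fence, 110 high. From about 80 deg it goes over by itself.
- bracket_foot (a point): Middle of the bracket's far edge (the edge it pivots on), at half thickness: x = +55, z = +3 in the bracket's frame.
- bracket_lip (a point): On the outer face (facing away from the fence) of the bracket's lip, mid-width, 45 above the plate's underside: x = -55, z = +45 in the bracket's frame.
- keeper (a joint): Hinge of the keeper bar, rad: 0 = fully shut at its stop (bar parallel to the fence, its back 9 in front of the fence, 3 in front of the upright bracket); grows as the free end swings away from the fence, clockwise seen from above, to 2.6. Starts open at 1.9 to 2.4. Friction hinge (0.12 N m, under 1 N at the handle), no spring: it stays where left.
- keeper_hinge (a point): Point on the keeper bar's vertical hinge axis, at half the bar's height (26 above the bench): x = -14, y = +97 in the fixture's frame.
- keeper_handle (a point): Centre of the top of the keeper's handle: black upright round post, diameter 16, on the bar 172 from the hinge axis, from 36 to 106 above the bench. The steel bar is 190 long, 10 thick, 16 to 36 above the bench. Shut, the post is at x = -14, y = -75 in the fixture's frame.
- screwdriver: Bystander: screwdriver, 200 long, lying behind the fence; origin at its middle, underside.
- oil_bottle: Bystander: small grey bottle, 48 in diameter, 85 high, beside the fence's end away from the hinge; origin at its base.
- wrench: Bystander: steel wrench, 150 long, lying beside the bracket on the side away from the hinge; origin near its middle, underside.
- manifold: Bystander: blue bridge-shaped manifold on two legs, 260 x 90 x 75, brass fittings on top to 97; origin at bench level, centre.
- loose_bin: Bystander: empty blue open bin, 100 x 140 x 60; origin at its base centre.
- collar: Bystander: steel ring collar, 90 in diameter, 30 high; origin at its base centre.
- flat_plate: Bystander: plain flat blue plate with no lip, 100 x 140 x 10; origin at its underside centre.
Not all that is in view belongs to the job. Leave any orange look-alike of the bracket alone.

How it is judged (in metres and radians):
On the way, in this order (a step that is already met when the one before it is completed fails the run):
1. the bracket is pushed against the fence and tipped at least a third of the way up on its far edge, which stays on the bench (angle between bracket's own z axis and vertical above 0.5 rad and height (world z) of bracket_foot below 0.015 m and x of bracket_foot in the frame of fixture above -0.03 m), for 0.05 s.
2. the bracket stands upright, flat against the fence, lip over its top (angle between the z axis of bracket and the x axis of fixture, either way round below 0.1 rad and height (world z) of bracket_foot below 0.012 m and x of bracket_foot in the frame of fixture above -0.015 m and y of bracket_foot in the frame of fixture between -0.035 and 0.035 m and x of bracket_lip in the frame of fixture above 0.02 m), for 0.2 s.
3. the keeper bar is swung fully shut in front of it (value of joint keeper below 0.05 rad), for 0.2 s.
At the end, for the whole second after the job is handed in: The bracket stands at rest on its far edge, flat against the fence within 0.1 rad (upright and square), its foot within 15 mm of the fence, its middle within 35 mm of the fence's middle, its lip over the fence; the keeper bar is within 0.05 rad of fully shut (all of step 2 and value of joint keeper below 0.05 rad and linear speed of bracket below 0.02 m/s and angular speed of bracket below 0.1 rad/s); the robot touches nothing.
It fails at once if the bracket's far edge is lifted more than 25 mm off the bench (picked up) (height (world z) of bracket_foot above 0.03 m).
It fails at once if another thing on the bench is moved more than 30 mm (distance of any of screwdriver, oil_bottle, wrench, manifold, loose_bin, collar, flat_plate from where it was at the start of the episode above 0.03 m).
It also fails if it takes over 58 s, if anything falls off the work surface, if the arm or the gripper's body presses on something with over 40 N, if the wrist force passes 120 N, or if a joint passes its speed limit or range.

ROBOT

A 6-joint arm with a two-finger parallel gripper is mounted at the origin on the work surface. World frame = base frame: x ahead of the robot, y to its left, z up, the work surface at z = 0. Lengths are in mm, angles in rad, forces in N, time in s.
With the tool pointing down it reaches from about 275 to 850 mm from the base axis. Payload 5.2 kg.
Tool frame: the origin (TCP) lies midway between the tips of the shut fingers; the grasp point (between the pads) lies 19 mm behind it (tcp_to_grasp is the distance from the TCP to the grasp point, in mm); z points along the fingers, y is the line along which they close (so a half turn about z gives the same grasp; the last joint's range is limited). The gripper opens to 85 mm and grips with 20 to 120 N. Pads are 22 mm wide; open, the fingers measure 114 mm over their backs; the gripper's body (76 mm by 85 mm) begins 54 mm behind the grasp point. The pads swing forward as they close: fully open they stand 13 mm farther back than shut.
Start: joints at [-1.324, 0.259, 1.535, -0, 1.348, -0.203], TCP at [239.152, -495.289, 201.51] pointing down, gripper open.
Joint ranges: [-3.14, 3.14], [-0.91, 2.08], [0.19, 2.58], [-1.22, 4.36], [0.22, 2.71], [-3.12, 3.12]. Speed limits (rad/s): [2.57, 2.57, 3.14, 3.14, 3.14, 3.14].

INTERFACE

Orientations are given as a unit quaternion [w, x, y, z].
In Python, from station import * gives the robot as it stands.
- The arm moves only by the tool drive_tool, never from a script. Its argument "plan" is one flat list of numbers, 6 for each row, row after row: the shift along the tool's x, y, z normalised to -1 to 1, where 1 is 300 mm, then the turn, a rotation vector about the tool's x, y, z normalised to -1 to 1, where 1 is pi/2 rad. A call has 1 to 20 rows; each row is the pose to reach, as a shift and turn from the pose commanded when the call began, along the tool's axes at that moment; what a row does not reach only later rows make up. A row lasts 1/10 s, in which the tool goes at most 50 mm and 8.59 degrees, less where a joint would pass 70% of its speed; a pose out of reach is approached as far as the arm can. A call with a number of a shift or a turn outside -1 to 1 is refused whole. A call with a gripper value outside its range is refused whole. "fingers" is the gripper command: -1 is shut, 1 is fully open, values between are in proportion, set as the call begins (left out, the last holds). The fingers move at their own pace and stop on an object; "squeeze" is the grip in N (left out, the last holds). Time passes only in rows, so rows that repeat a pose let the fingers close. It gives the time, the measured TCP pose, the force, the opening and the grip force at its end, in the units of the state.
- sense(): the state, without advancing time (a new reading comes with each control period).
- snapshot(name): name is "side" or "top" or "wrist"; returns a dict with "img" (420x560x3 uint8, blue, green, red), "camera_matrix" (3x3 intrinsics, pixels), "xyz" and "rotation" of the camera in the world; the wrist camera has in their place "T_tool_cam" (4x4, takes a point from camera to tool coordinates, whose origin is the TCP and whose axes are the flange's). Camera axes: x right, y up, looking along -z (the intrinsics and any distortion apply to the point x, -y, -z); pixel columns grow to the right and rows downward; lengths in mm; the calibration is good to about 2 mm. A picture is of the moment at which its call begins: read the wrist's pose just before it. There is no depth.
- close_job(): hands the job in; it is judged then, once.
The state is a dict: "time_s": time; "q": joint angles; "joint_vel": joint speeds; "joint_efforts": joint torques, N m; "tool_pos": TCP position; "tcp_rot": TCP orientation; "force": force on the tool from outside, world axes, zero at the start; "ft_torque": the same for the moment, N m; "width": finger opening in mm; "finger_force": force on a finger pad.
Only numpy, scipy, OpenCV 4.12 (cv2) and the standard library are available. Lean on these libraries where they do the work, as an engineer would, in place of code of your own. Each camera call takes 0.05 s, during which the arm holds its last target. There are 200 camera calls.

## Working session

There is one attempt and no reset: what is moved stays moved. The work goes in short steps, Python scripts to look and compute and a tool call to move; the robot and the scene stay as the last step left them, time stands still between calls to the robot, and variables do not carry over. Pictures are saved under pics/ and viewed, at most 10 in all, crops included, and the job is handed in when it is done.

Besides the shell and the picture viewer there is one more tool, called after "Request:" by a JSON object that holds its "op" and its "data". drive_tool: Moves the arm, as the interface text tells. Scaled input: -1 to 1 covers 300 mm each way for a shift and pi/2 rad each way for a turn. Its arguments: {"type":"object","properties":{"plan":{"type":"array"},"fingers":{"type":"number"},"squeeze":{"type":"number"}},"required":["plan"]}

```bash
mkdir -p pics; ls; python3 - <<'E'
from station import *
import cv2,numpy as np,pickle
s=sense(); print(s)
d={}
for n in("top","side"):
    d[n]=snapshot(n); cv2.imwrite(f"pics/{n}0.png",d[n]["img"]); print(n,d[n]["camera_matrix"],d[n]["xyz"],d[n]["rotation"],[k for k in d[n]])
pickle.dump(d,open("d0.pkl","wb"))
E
```

```text
pics
{'time_s': 0.0, 'q': array([-1.32376015e+00,  2.59352406e-01,  1.53610418e+00,  7.66899516e-06,
        1.34798258e+00, -2.02792002e-01]), 'joint_vel': array([ 0.00083844,  0.00109263, -0.00259334,  0.00080705,  0.00119814,
        0.00288133]), 'joint_efforts': array([ 1.87288977e-03, -4.46020818e+01, -2.90573680e+01, -2.12498967e-04,
        1.16089761e-02,  3.31375895e-05]), 'tool_pos': array([ 239.0277235 , -494.69481278,  200.66120918]), 'tcp_rot': array([-9.23114059e-04,  9.74813045e-01,  2.23021691e-01, -1.66847024e-05]), 'force': array([-0.44757571,  0.17448039, -1.10583761]), 'ft_torque': array([ 0.03059993, -0.02393378, -0.02753291]), 'finger_force': 0.0, 'width': 85.3645178673228}
top [[454.76301551   0.         281.23082783]
 [  0.         454.76301551 208.33149565]
 [  0.           0.           1.        ]] [ 393.52923661  -16.21772777 1277.51761022] [-0.69917997 -0.03825     0.04428394  0.71254701] ['img', 'camera_matrix', 'xyz', 'rotation']
side [[545.0697638    0.         274.88556105]
 [  0.         545.0697638  218.166473  ]
 [  0.           0.           1.        ]] [  67.59749295  872.93239866 1238.32187302] [-0.22309185 -0.08199196  0.34676425  0.90733781] ['img', 'camera_matrix', 'xyz', 'rotation']
```

View pics/top0.png

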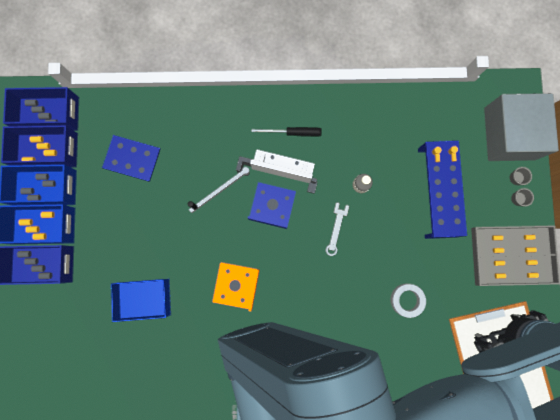

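View pics/side0.png

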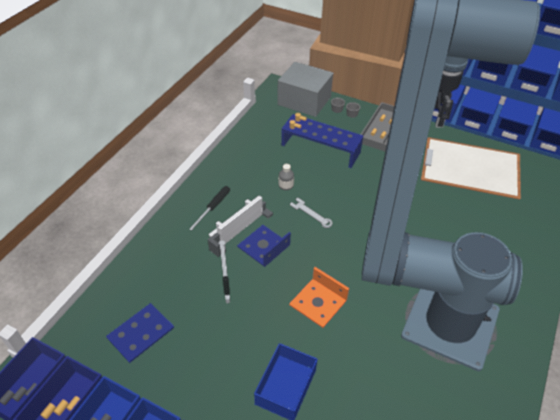

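Top view: fence at (283,163), hinge block (245,168), handle post (191,207), catch (313,185), blue bracket (273,204) with its lip on the lower edge, wrench (337,230), bottle (362,183). I'll enlarge for edges.

```bash
cat > h.py <<'E'
import cv2,numpy as np,pickle
from scipy.spatial.transform import Rotation as R
def rot(q): return R.from_quat([q[1],q[2],q[3],q[0]]).as_matrix()
def ray(c,uv):
    K=c["camera_matrix"]; p=np.linalg.inv(K)@[uv[0],uv[1],1]
    return rot(c["rotation"])@[p[0],-p[1],-p[2]]
def onz(c,uv,z):
    d=ray(c,uv); o=np.array(c["xyz"]); return o+d*(z-o[2])/d[2]
def proj(c,P):
    v=rot(c["rotation"]).T@(np.array(P,float)-c["xyz"]); K=c["camera_matrix"]
    return np.array([K[0,0]*v[0]/-v[2]+K[0,2],K[1,1]*-v[1]/-v[2]+K[1,2]])
E
python3 - <<'E'
from h import *
d=pickle.load(open("d0.pkl","rb"))
a=d["top"]["img"][130:260,180:380]; a=cv2.resize(a,None,fx=4,fy=4,interpolation=cv2.INTER_CUBIC); cv2.imwrite("pics/topc.png",a)
b=d["side"]["img"][170:310,190:340]; b=cv2.resize(b,None,fx=4,fy=4,interpolation=cv2.INTER_CUBIC); cv2.imwrite("pics/sidec.png",b)
E
```

```text
(no output)
```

View pics/topc.png

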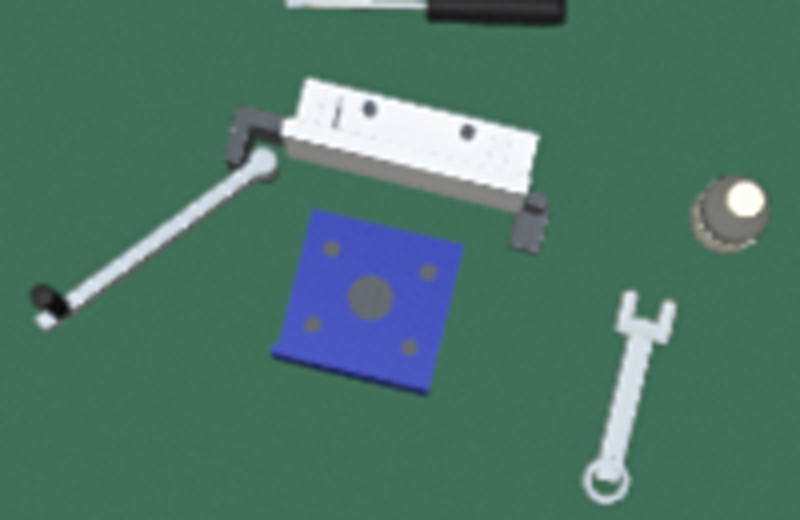

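View pics/sidec.png

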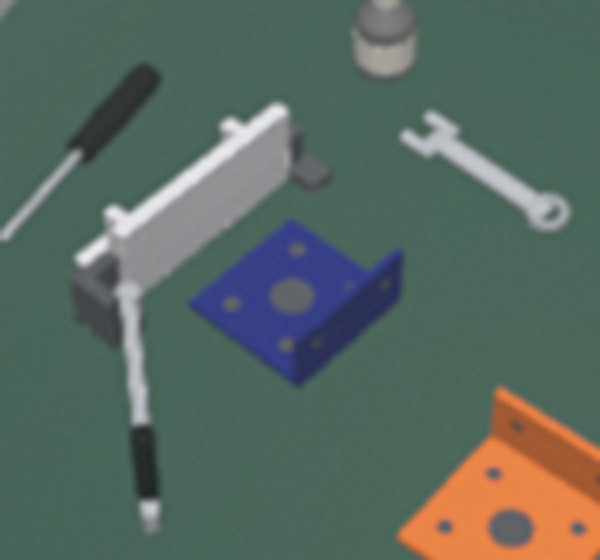

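The crops show fence front-top edge (284,136)-(525,195), bracket far corners (313,210),(463,245), lip-top corners (272,352),(428,393), and post top (41,294), all in 4x top-crop pixels.

```bash
python3 - <<'E'
from h import *
d=pickle.load(open("d0.pkl","rb")); np.set_printoptions(precision=1,suppress=True)
t,s=d["top"],d["side"]
T=lambda u,v:(180+(u-1.5)/4,130+(v-1.5)/4); S=lambda u,v:(190+(u-1.5)/4,170+(v-1.5)/4)
def P(n,c,uv,z): p=onz(c,uv,z); print(n,p); return p
fl=P("fence topL",t,T(284,136),75); fr=P("fence topR",t,T(525,195),75)
bl=P("fence botL",t,T(288,156),0); br=P("fence botR",t,T(522,211),0)
P("fence S topL",s,S(120,237),75);P("fence S topR",s,S(290,112),75)
m=cv2.inRange(cv2.cvtColor(t["img"],cv2.COLOR_BGR2HSV),(110,100,60),(130,255,255)); m[:, :240]=0;m[:,305:]=0;m[:175]=0;m[235:]=0
c=max(cv2.findContours(m,0,1)[0],key=cv2.contourArea); print((np.array(cv2.minAreaRect(c)[0])-[180,130])*4)
f1=P("br farL",t,T(313,210),6);f2=P("br farR",t,T(463,245),6)
l1=P("lip L",t,T(273,351),55);l2=P("lip R",t,T(428,393),55)
P("br farL S",s,S(190,302),6);P("br farR S",s,S(293,220),6);P("lipR S",s,S(401,250),55);P("lip bot L S",s,S(298,386),0)
P("post",t,T(41,294),106);P("post S",s,S(142,432),106); P("hinge",t,T(264,160),50)
g=lambda a,b:np.degrees(np.arctan2(*(a-b)[[1,0]]))
print(np.linalg.norm(fl-fr),np.linalg.norm(bl-br),np.linalg.norm(f1-f2),np.linalg.norm(l1-l2))
print("angles of y",g(fl,fr),g(bl,br),g(f1,f2),g(l1,l2),"bx",g((f1+f2)/2,(l1+l2)/2))
E
```

```text
fence topL [657.2  52.2  75. ]
fence topR [ 614. -109.   75.]
fence botL [659.   53.7   0. ]
fence botR [ 616.2 -112.3    0. ]
fence S topL [659.6  56.9  75. ]
fence S topR [ 611.9 -105.9   75. ]
[365.6 299.4]
br farL [618.6  36.2   6. ]
br farR [591.6 -69.5   6. ]
lip L [513.9  62.4  55. ]
lip R [483.6 -41.6  55. ]
br farL S [617.4  38.    6. ]
br farR S [588.8 -66.2   6. ]
lipR S [486.7 -39.8  55. ]
lip bot L S [514.5  64.3   0. ]
post [548.9 209.1 106. ]
post S [546.6 211.5 106. ]
hinge [646.2  67.5  50. ]
166.86737405146388 171.5247943110548 109.0800635330899 108.33036854827833
angles of y 74.99490145022577 75.54340903559057 75.6667207008208 73.72823284165848 bx -14.29965808498607
```

Request:
{"op": "drive_tool", "data": {"plan": [0.14,-0.12,0,0,0,0.09,0.28,-0.24,0,0,0,0.18,0.42,-0.36,0,0,0,0.27,0.56,-0.48,0,0,0,0.36,0.71,-0.61,0,0,0,0.451,0.71,-0.61,0,0,0,0.451,0.71,-0.61,0,0,0,0.451,0.71,-0.61,0,0,0,0.451,0.71,-0.61,0,0,0,0.451], "fingers": 0.2}}

```text
time_s: 1.0
tool_pos: [351.2, -238.7, 201.5]
tcp_rot: [0.0, 0.992, -0.129, -0.0]
force: [-0.4, -0.5, 0.0]
width: 51.2
finger_force: 0.0
```

Request:
{"op": "drive_tool", "data": {"plan": [0.03,-0.15,0,0,0,0,0.05,-0.3,0,0,0,0,0.07,-0.45,0,0,0,0,0.1,-0.6,0,0,0,0,0.12,-0.75,0,0,0,0,0.144,-0.928,0.05,0,0,0,0.144,-0.928,0.15,0,0,0,0.144,-0.928,0.28,0,0,0,0.144,-0.928,0.36,0,0,0,0.144,-0.928,0.36,0,0,0,0.144,-0.928,0.36,0,0,0]}}

```text
time_s: 2.1
tool_pos: [464.8, 19.0, 93.6]
tcp_rot: [0.0, 0.992, -0.13, -0.0]
force: [0.4, -0.7, 0.0]
width: 51.1
finger_force: 0.0
```

```bash
cat >> h.py <<'E'
FO=np.array([636.5,-28,0]); a=np.radians(-14.8); FR=np.array([[np.cos(a),-np.sin(a),0],[np.sin(a),np.cos(a),0],[0,0,1]])
def fix(p): return FR.T@(np.array(p)-FO)
E
python3 - <<'E'
from station import *
from h import *
np.set_printoptions(precision=3,suppress=True)
s=sense(); p=fix(s["tool_pos"]); print(p,s["time_s"],s["width"])
w=snapshot("wrist"); cv2.imwrite("pics/w1.png",w["img"]); pickle.dump((s,w),open("w1.pkl","wb"))
for c,n in((snapshot("side"),"s1"),): cv2.imwrite("pics/s1.png",cv2.resize(c["img"][150:330,150:390],None,fx=3,fy=3))
for th in range(0,91,10):
    t=np.radians(th);h=40
    print(th,np.array([-6*np.sin(t)-110*np.cos(t)+h*np.sin(t)-11,0,110*np.sin(t)+h*np.cos(t)]))
E
```

```text
[-178.02    1.62   93.63] 2.1 51.12682400856504
0 [-121.    0.   40.]
10 [-113.425    0.      58.494]
20 [-102.738    0.      75.21 ]
30 [-89.263   0.     89.641]
40 [-73.41    0.    101.348]
50 [-55.661   0.    109.976]
60 [-36.555   0.    115.263]
70 [-16.673   0.    117.047]
80 [  3.382   0.    115.275]
90 [ 23.   0. 110.]
```

View pics/s1.png

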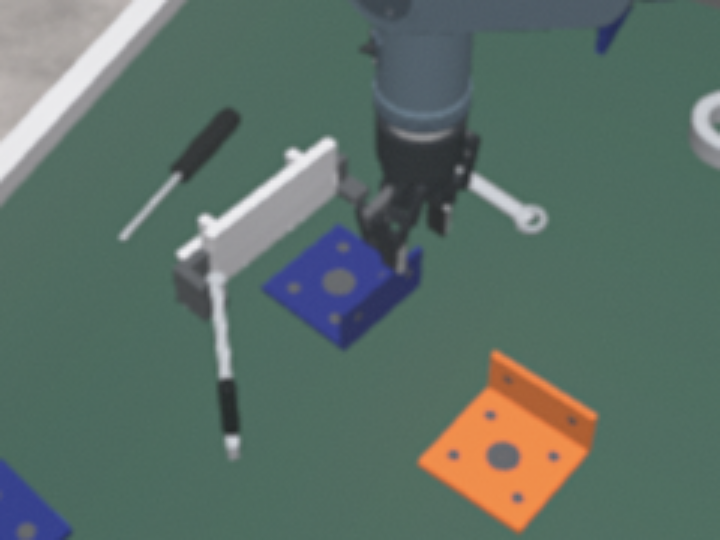

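The side view shows the fingers above and behind the bracket's lip, straddling its mid-width (about (395,260)), with the way clear. I'll descend and push to the fence.

Request:
{"op": "drive_tool", "data": {"plan": [0,0,0.09,0,0,0,0,0,0.179,0,0,0,0,0,0.179,0,0,0,0.02,0,0.179,0,0,0,0.04,0,0.179,0,0,0,0.06,0,0.179,0,0,0,0.08,0,0.179,0,0,0,0.1,0,0.179,0,0,0,0.12,0,0.179,0,0,0,0.14,0,0.179,0,0,0,0.16,0,0.179,0,0,0,0.18,0,0.179,0,0,0,0.18,0,0.179,0,0,0]}}

```text
time_s: 3.5
tool_pos: [517.6, 6.1, 39.8]
tcp_rot: [0.0, 0.992, -0.129, 0.0]
force: [0.5, 0.4, 0.4]
width: 51.3
finger_force: 0.0
```

```bash
python3 - <<'E'
from station import *
from h import *
np.set_printoptions(precision=3,suppress=True)
s=sense(); p=fix(s["tool_pos"]); print(p,s["time_s"],FR.T@s["force"],s["ft_torque"])
c=snapshot("side"); cv2.imwrite("pics/s2.png",cv2.resize(c["img"][180:280,190:320],None,fx=5,fy=5))
E
```

```text
[-123.686    2.576   39.831] 3.5 [0.35  0.52  0.432] [-0.009  0.029  0.038]
```

View pics/s2.png

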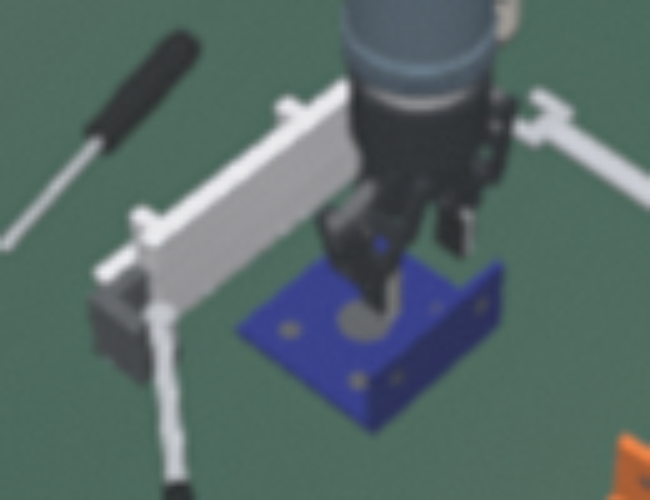

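```bash
python3 - <<'E'
from station import *
from h import *
np.set_printoptions(precision=3,suppress=True)
s=sense(); c=snapshot("side"); t=snapshot("top"); pickle.dump((s,c,t),open("s3.pkl","wb"))
print(s["tool_pos"],s["q"])
for dy in(-40,-25,0,25,40):
    P=np.array(s["tool_pos"])+FR@[0,dy,0]; print(dy,(proj(c,P)-[190,180])*5, proj(t,P))
for P in([513,62,55],[485,-41,55],[618,36,6]): print((proj(c,P)-[190,180])*5)
cv2.imwrite("pics/t3.png",cv2.resize(t["img"][130:260,180:380],None,fx=4,fy=4,interpolation=cv2.INTER_CUBIC))
E
```

```text
[516.883   6.299  39.711] [-0.204  0.37   1.82   0.     0.951  1.626]
-40 [461.74  274.182] [282.981 219.926]
-25 [444.244 289.002] [277.649 218.628]
0 [414.711 314.02 ] [268.767 216.467]
25 [384.7   339.443] [259.893 214.308]
40 [366.46  354.895] [254.572 213.013]
[374.076 368.564]
[502.97  260.231]
[236.517 322.862]
```

View pics/t3.png

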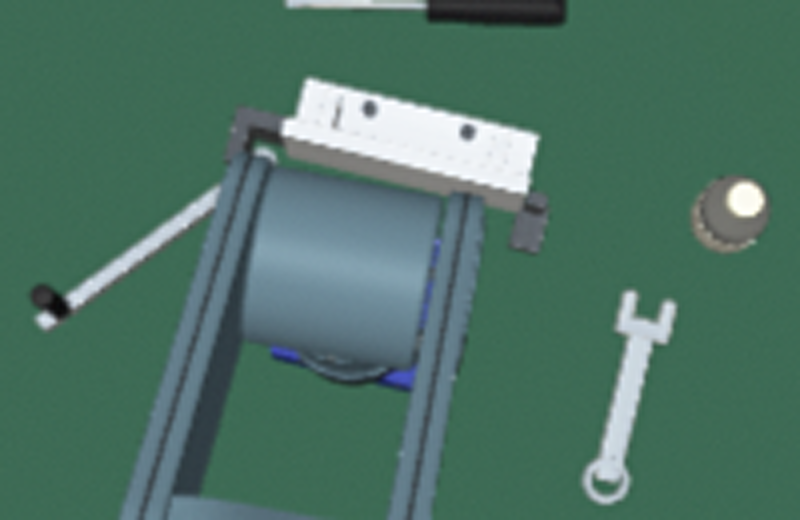

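The side picture shows the fingertips at (375,312) and (455,255), about 25 px above the projected TCP. They are on the fence side of the lip and the bracket has not moved. With the fingers part open, the tips sit high and passed over the lip. I'll go back and shut the fingers so the TCP is the true tip.

Request:
{"op": "drive_tool", "data": {"plan": [0,0,-0.1,0,0,0,0,0,-0.2,0,0,0,-0.07,0,-0.2,0,0,0,-0.14,0,-0.2,0,0,0,-0.2,0,-0.2,0,0,0,-0.2,0,-0.2,0,0,0,-0.2,0,-0.1,0,0,0,-0.2,0,0,0,0,0,-0.2,0,0,0,0,0,-0.2,0,0,0,0,0], "fingers": -1, "squeeze": 30}}

```text
time_s: 4.65
tool_pos: [458.7, 21.7, 39.9]
tcp_rot: [-0.0, 0.992, -0.129, -0.001]
force: [0.6, 0.5, -0.5]
width: -0.3
finger_force: 0.0
```

```bash
python3 - <<'E'
from station import *
from h import *
np.set_printoptions(precision=3,suppress=True)
s=sense(); p=fix(s["tool_pos"]); print(p,s["time_s"],FR.T@s["force"],s["width"])
c=snapshot("side"); print((proj(c,s["tool_pos"])-[190,180])*5);cv2.imwrite("pics/s4.png",cv2.resize(c["img"][180:280,190:320],None,fx=5,fy=5))
E
```

```text
[-184.552    2.607   39.878] 4.65 [ 0.417  0.664 -0.515] -0.2848199467390511
[494.438 370.558]
```

View pics/s4.png

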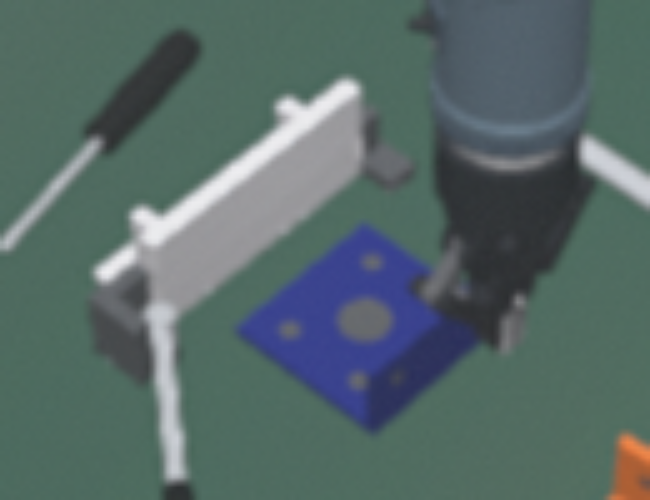

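In the picture the shut fingers are on the robot side of the lip, occluding its right half, with tips near (505,350). I'll push a little and check numerically with a blue mask.

Request:
{"op": "drive_tool", "data": {"plan": [0,0,0.02,0,0,0,0.03,0,0.02,0,0,0,0.06,0,0.02,0,0,0,0.08,0,0.02,0,0,0,0.1,0,0.02,0,0,0,0.12,0,0.02,0,0,0,0.14,0,0.02,0,0,0,0.15,0,0.02,0,0,0]}}

```text
time_s: 5.5
tool_pos: [502.8, 10.0, 33.8]
tcp_rot: [0.0, 0.992, -0.129, 0.0]
force: [-0.1, 0.1, -0.3]
width: 0.3
finger_force: 0.0
```

```bash
cat >> h.py <<'E'
def blue(c,box):
    x0,y0,x1,y1=box; m=cv2.inRange(cv2.cvtColor(c["img"],cv2.COLOR_BGR2HSV),(110,100,60),(130,255,255)); z=np.zeros_like(m); z[y0:y1,x0:x1]=m[y0:y1,x0:x1]
    k=max(cv2.findContours(z,0,1)[0],key=cv2.contourArea)[:,0,:]
    return k
def ext(k): return "L",k[k[:,0].argmin()],"R",k[k[:,0].argmax()],"T",k[k[:,1].argmin()],"B",k[k[:,1].argmax()]
E
cat > look.py <<'E'
from station import *
from h import *
np.set_printoptions(precision=2,suppress=True)
s=sense(); print("tcp",fix(s["tool_pos"]),"t",s["time_s"],"F",FR.T@s["force"])
d0=pickle.load(open("d0.pkl","rb"))["side"]
c=snapshot("side"); B=(200,180,320,280)
print("was",*ext(blue(d0,B)));print("now",*ext(blue(c,B)))
pickle.dump(c,open("last.pkl","wb"))
E
python3 look.py
```

```text
tcp [-139.      2.61   33.8 ] t 5.5 F [-0.09  0.06 -0.32]
was L [238 245] R [290 233] T [262 225] B [263 265]
now L [238 245] R [290 233] T [258 228] B [263 265]
```

```bash
python3 - <<'E'
from station import *
from h import *
s=sense(); c=pickle.load(open("last.pkl","rb")); w=snapshot("wrist"); pickle.dump((s,c,w),open("w5.pkl","wb"))
print(w["T_tool_cam"],w["camera_matrix"],proj(c,s["tool_pos"]),(proj(c,s["tool_pos"])-[190,170])*5)
A=cv2.resize(c["img"][170:280,210:310],(400,440),interpolation=cv2.INTER_CUBIC)
B=cv2.resize(w["img"],(400,300)); t=snapshot("top"); C=cv2.resize(t["img"][150:260,205:355],(400,293))
im=np.zeros((600,800,3),np.uint8); im[:440,:400]=A; im[:300,400:]=B; im[303:596,400:]=C
P=((proj(c,s["tool_pos"])-[210,170])*4); print(P); cv2.circle(im,tuple(P.astype(int)),3,(0,0,255),-1)
cv2.imwrite("pics/m5.png",im)
E
```

```text
[[ 4.78375148e-04  9.59256095e-01  2.82537634e-01  7.12399277e+01]
 [ 9.99999842e-01 -5.42643791e-04  1.49216552e-04 -1.12457496e+00]
 [ 2.96454180e-04  2.82537518e-01 -9.59256203e-01 -1.72389729e+02]
 [ 0.00000000e+00  0.00000000e+00  0.00000000e+00  1.00000000e+00]] [[300.86102944   0.         279.37392715]
 [  0.         300.86102944 211.80200723]
 [  0.           0.           1.        ]] [276.6715684  246.76909367] [433.35784199 383.84546833]
[266.68627359 307.07637467]
```

View pics/m5.png

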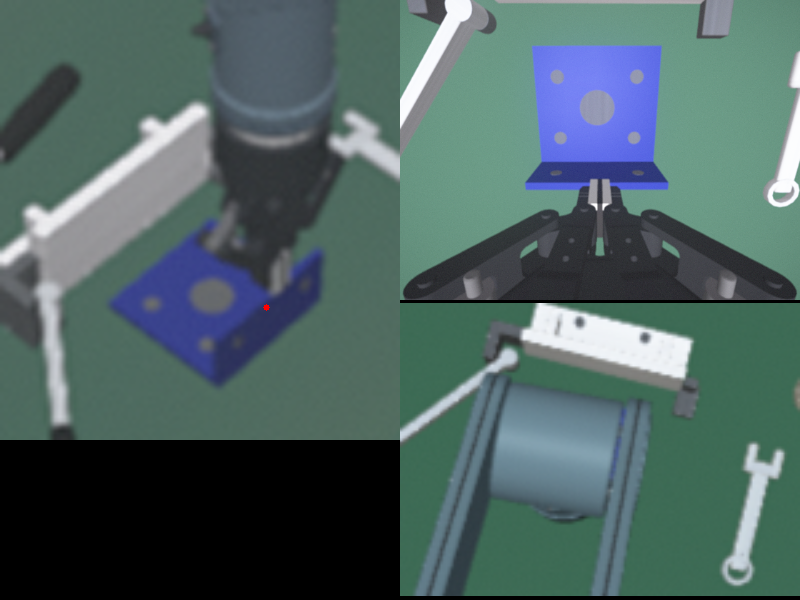

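The wrist view (top right) shows the fingertips at about (600,182) covering the lip's top edge at row 187. In the side view the tip is at (280,292) and the red dot is the claimed TCP. The bracket has not moved, so the real tips sit about 20 mm above the claimed TCP and are over the lip again. I'll go back and come in lower.

Request:
{"op": "drive_tool", "data": {"plan": [0,0,-0.1,0,0,0,-0.08,0,-0.1,0,0,0,-0.16,0,-0.1,0,0,0,-0.16,0,0,0,0,0,-0.16,0,0.06,0,0,0,-0.16,0,0.06,0,0,0,-0.12,0,0.06,0,0,0,-0.08,0,0.06,0,0,0,-0.06,0,0.06,0,0,0,-0.04,0,0.06,0,0,0,-0.02,0,0.06,0,0,0,0,0,0.06,0,0,0,0,0,0.06,0,0,0]}}

```text
time_s: 6.95
tool_pos: [502.1, 10.2, 15.8]
tcp_rot: [-0.0, 0.992, -0.129, -0.001]
force: [-1.6, 0.2, 0.9]
width: 0.0
finger_force: 0.7
```

```bash
python3 look.py
```

```text
tcp [-139.73    2.6    15.82] t 6.95 F [-1.56 -0.16  0.86]
was L [238 245] R [290 233] T [262 225] B [263 265]
now L [234 243] R [277 249] T [258 223] B [261 263]
```

Request:
{"op": "drive_tool", "data": {"plan": [0.02,0,0,0,0,0,0.035,0,0,0,0,0,0.05,0,0,0,0,0,0.05,0,0,0,0,0]}}

```text
time_s: 7.4
tool_pos: [517.6, 6.1, 15.8]
tcp_rot: [0.0, 0.992, -0.129, 0.001]
force: [-0.2, 0.1, -1.7]
width: -0.1
finger_force: 0.1
```

```bash
cat >> look.py <<'E'
k=blue(c,B); print("farL fix",fix(onz(c,ext(k)[1],6)),"was",fix(onz(d0,ext(blue(d0,B))[1],6)),"lipbotL",fix(onz(c,ext(k)[7],0)),"was",fix(onz(d0,ext(blue(d0,B))[7],0)))
E
python3 look.py
```

```text
tcp [-123.69    2.6    15.83] t 7.4 F [-0.2   0.08 -1.68]
was L [238 245] R [290 233] T [262 225] B [263 265]
now L [231 240] R [273 246] T [256 220] B [257 260]
farL fix [-8.53 57.44  6.  ] was [-36.85  56.91   6.  ] lipbotL [-111.83   55.97    0.  ] was [-136.54   57.35    0.  ]
```

Request:
{"op": "drive_tool", "data": {"plan": [0.015,0,0,0,0,0,0.027,0,0,0,0,0,0.032,0,-0.016,0,0,0,0.038,0,-0.032,0,0,0,0.045,0,-0.047,0,0,0,0.052,0,-0.062,0,0,0,0.06,0,-0.076,0,0,0,0.069,0,-0.09,0,0,0,0.079,0,-0.104,0,0,0,0.088,0,-0.117,0,0,0]}}

```text
time_s: 8.45
tool_pos: [542.1, -0.1, 51.1]
tcp_rot: [-0.0, 0.992, -0.129, -0.0]
force: [-3.0, 1.7, -0.1]
width: -0.1
finger_force: 1.2
```

```bash
python3 look.py
```

```text
tcp [-98.35   2.83  51.09] t 8.45 F [-3.36  0.87 -0.14]
was L [238 245] R [290 233] T [262 225] B [263 265]
now L [230 240] R [279 230] T [274 216] B [253 250]
farL fix [-6.38 59.42  6.  ] was [-36.85  56.91   6.  ] lipbotL [-78.29  37.48   0.  ] was [-136.54   57.35    0.  ]
```

Request:
{"op": "drive_tool", "data": {"plan": [0.011,0,-0.0125,0,0,0,0.022,0,-0.025,0,0,0,0.033,0,-0.037,0,0,0,0.045,0,-0.048,0,0,0,0.057,0,-0.059,0,0,0,0.07,0,-0.069,0,0,0,0.084,0,-0.078,0,0,0,0.098,0,-0.087,0,0,0,0.112,0,-0.095,0,0,0,0.127,0,-0.103,0,0,0,0.127,0,-0.103,0,0,0]}}

```text
time_s: 9.6
tool_pos: [580.1, -10.4, 82.4]
tcp_rot: [0.0, 0.992, -0.129, 0.001]
force: [-3.4, 1.2, 0.8]
width: -0.0
finger_force: 1.2
```

```bash
cat >> look.py <<'E'
for th in range(0,91,10):
    t=np.radians(th); Q=lambda x,z,y:proj(c,FO+FR@np.array([-6*np.sin(t)-x*np.cos(t)+z*np.sin(t),y,x*np.sin(t)+z*np.cos(t)]))
    print(th,"lipbotL",Q(110,0,57),"lipbotR",Q(110,0,-53),"liptopL",Q(110,55,57),"liptopR",Q(110,55,-53),"foot L",Q(0,3,57))
E
python3 look.py
```

```text
tcp [-59.05   2.59  82.37] t 9.6 F [-3.56  0.34  0.84]
was L [238 245] R [290 233] T [262 225] B [263 265]
now L [230 240] R [275 218] T [265 203] B [230 240]
farL fix [-6.38 59.42  6.  ] was [-36.85  56.91   6.  ] lipbotL [-2.61 56.17  0.  ] was [-136.54   57.35    0.  ]
0 lipbotL [256.29 259.87] lipbotR [282.01 237.97] liptopL [255.9 247.8] liptopR [282.31 225.75] foot L [229.12 239.05]
10 lipbotL [255.99 255.63] lipbotR [281.95 233.69] liptopL [253.09 241.7 ] liptopR [279.76 219.74] foot L [229.24 239.15]
20 lipbotL [254.84 250.81] lipbotR [281.04 228.87] liptopL [249.48 235.48] liptopR [276.38 213.65] foot L [229.37 239.27]
30 lipbotL [252.85 245.57] lipbotR [279.28 223.67] liptopL [245.19 229.36] liptopR [272.28 207.7 ] foot L [229.48 239.4 ]
40 lipbotL [250.07 240.08] lipbotR [276.72 218.27] liptopL [240.36 223.56] liptopR [267.62 202.12] foot L [229.59 239.54]
50 lipbotL [246.59 234.53] lipbotR [273.44 212.86] liptopL [235.19 218.31] liptopR [262.57 197.1 ] foot L [229.69 239.69]
60 lipbotL [242.54 229.13] lipbotR [269.55 207.62] liptopL [229.85 213.78] liptopR [257.3  192.82] foot L [229.77 239.83]
70 lipbotL [238.05 224.07] lipbotR [265.2  202.76] liptopL [224.56 210.14] liptopR [252.02 189.43] foot L [229.83 239.98]
80 lipbotL [233.3  219.53] lipbotR [260.53 198.44] liptopL [219.49 207.49] liptopR [246.9  187.04] foot L [229.87 240.11]
90 lipbotL [228.45 215.68] lipbotR [255.73 194.82] liptopL [214.81 205.9 ] liptopR [242.13 185.69] foot L [229.89 240.23]
```

Request:
{"op": "drive_tool", "data": {"plan": [-0.006,0,0.006,0,0,0,-0.012,0,0.012,0,0,0,-0.002,0,0.01,0,0,0,0.009,0,0.008,0,0,0,0.02,0,0.005,0,0,0,0.032,0,0.002,0,0,0,0.046,0,-0.002,0,0,0,0.061,0,-0.005,0,0,0,0.078,0,-0.009,0,0,0,0.094,0,-0.012,0,0,0,0.094,0,-0.012,0,0,0]}}

```text
time_s: 10.75
tool_pos: [609.6, -18.2, 90.1]
tcp_rot: [0.001, 0.992, -0.129, 0.005]
force: [-5.5, -0.1, 22.0]
width: -0.2
finger_force: 10.6
```

```bash
python3 look.py|head -4
```

```text
tcp [-28.48   2.61  90.12] t 10.75 F [-5.28 -1.45 22.04]
was L [238 245] R [290 233] T [262 225] B [263 265]
now L [231 239] R [269 211] T [258 196] B [232 239]
farL fix [-5.83 54.78  6.  ] was [-36.85  56.91   6.  ] lipbotL [-4.22 49.52  0.  ] was [-136.54   57.35    0.  ]
```

Request:
{"op": "drive_tool", "data": {"plan": [0.01,0,-0.009,0,0,0,0.025,0,-0.0125,0,0,0,0.041,0,-0.0135,0,0,0,0.058,0,-0.014,0,0,0,0.076,0,-0.014,0,0,0,0.076,0,-0.014,0,0,0]}}

```text
time_s: 11.4
tool_pos: [630.8, -23.9, 91.5]
tcp_rot: [0.0, 0.992, -0.129, 0.003]
force: [-0.6, 0.1, 8.1]
width: -0.2
finger_force: 4.0
```

```bash
python3 look.py|head -4
```

```text
tcp [-6.61  2.52 91.52] t 11.4 F [-0.63 -0.09  8.14]
was L [238 245] R [290 233] T [262 225] B [263 265]
now L [226 212] R [265 206] T [253 192] B [230 240]
farL fix [ 81.7  -10.18   6.  ] was [-36.85  56.91   6.  ] lipbotL [-2.61 56.17  0.  ] was [-136.54   57.35    0.  ]
```

Request:
{"op": "drive_tool", "data": {"plan": [0.017,0,0,0,0,0,0.034,0,0.001,0,0,0,0.051,0,0.004,0,0,0,0.069,0,0.008,0,0,0,0.086,0,0.012,0,0,0,0.103,0,0.017,0,0,0,0.116,0,0.021,0,0,0,0.129,0,0.026,0,0,0,0.129,0,0.026,0,0,0]}}

```text
time_s: 12.35
tool_pos: [668.4, -33.9, 83.1]
tcp_rot: [0.0, 0.992, -0.129, 0.003]
force: [2.4, -1.8, 5.6]
width: -0.0
finger_force: 2.7
```

```bash
python3 look.py|head -4
```

```text
tcp [32.38  2.4  83.15] t 12.35 F [ 2.74 -1.1   5.62]
was L [238 245] R [290 233] T [262 225] B [263 265]
now L [217 206] R [255 220] T [243 188] B [230 240]
farL fix [120.14  -8.92   6.  ] was [-36.85  56.91   6.  ] lipbotL [-2.61 56.17  0.  ] was [-136.54   57.35    0.  ]
```

Request:
{"op": "drive_tool", "data": {"plan": [0.006,0,0.006,0,0,0,0.01,0,0.013,0,0,0,0.012,0,0.016,0,0,0,0.012,0,0.016,0,0,0,0.012,0,-0.02,0,0,0,0.012,0,-0.1,0,0,0,0.012,0,-0.25,0,0,0,0.012,0,-0.25,0,0,0]}}

```text
time_s: 13.2
tool_pos: [672.6, -34.5, 163.7]
tcp_rot: [0.0, 0.992, -0.129, 0.005]
force: [1.0, -0.6, 0.7]
width: 0.0
finger_force: 0.0
```

```bash
python3 look.py|head -4; python3 - <<'E'
from h import *
c=pickle.load(open("last.pkl","rb"))
A=cv2.resize(c["img"][160:300,170:310],(560,560),interpolation=cv2.INTER_CUBIC); cv2.imwrite("pics/s6.png",A)
for y in(57,-53): print([proj(c,FO+FR@np.array(p)).round(1) for p in([-6,y,110],[49,y,110],[-6,y,0])])
E
```

```text
tcp [ 36.57   2.9  163.66] t 13.2 F [ 1.13 -0.34  0.68]
was L [238 245] R [290 233] T [262 225] B [263 265]
now L [215 206] R [255 220] T [242 187] B [230 240]
farL fix [124.68  -4.74   6.  ] was [-36.85  56.91   6.  ] lipbotL [-2.61 56.17  0.  ] was [-136.54   57.35    0.  ]
[array([228.5, 215.7]), array([214.8, 205.9]), array([230.6, 240.8])]
[array([255.7, 194.8]), array([242.1, 185.7]), array([256.5, 220.1])]
```

View pics/s6.png

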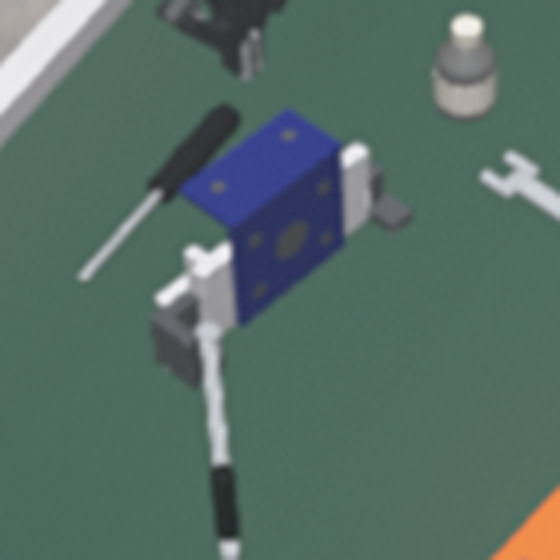

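The picture shows the bracket upright, flat on the fence, with its lip over the top (lip-top left at (185,190), foot at (240,322)). The keeper is still open. I'll move to behind the handle post.

Request:
{"op": "drive_tool", "data": {"plan": [-0.08,-0.11,0,0,0,0,-0.16,-0.22,0,0,0,0,-0.24,-0.33,0,0,0,0,-0.32,-0.44,0,0,0,0,-0.4,-0.56,0,0,0,0,-0.48,-0.67,0,0,0,0,-0.542,-0.763,0.02,0,0,0,-0.542,-0.763,0.13,0,0,0,-0.542,-0.763,0.24,0,0,0,-0.542,-0.763,0.356,0,0,0,-0.542,-0.763,0.356,0,0,0,-0.542,-0.763,0.356,0,0,0]}}

```text
time_s: 14.45
tool_pos: [569.5, 228.7, 49.2]
tcp_rot: [0.0, 0.992, -0.129, -0.001]
force: [-0.1, 0.0, 0.3]
width: 0.2
finger_force: 0.0
```

```bash
cat > kp.py <<'E'
from station import *
from h import *
np.set_printoptions(precision=2,suppress=True)
s=sense(); print("tcp",fix(s["tool_pos"]),"t",s["time_s"],"F",FR.T@s["force"])
c=snapshot("side"); pickle.dump(c,open("last.pkl","wb")); g=c["img"].astype(int)
# bar: bright steel seen along the segment hinge->bar at z=36; score brightness for each angle
def score(f):
    P=[proj(c,FO+FR@np.array([-14-r*np.sin(f),97-r*np.cos(f),36])) for r in range(30,160,4)]
    return np.mean([g[int(round(v)),int(round(u))].min() for u,v in P])
fs=np.arange(-.05,2.6,.02); S=np.array([score(f) for f in fs]); i=np.argsort(-S)[:4]; print("phi",fs[i],S[i])
k=blue(c,(200,180,320,280)); print(*ext(k))
E
python3 kp.py
```

```text
tcp [-130.35  231.1    49.21] t 14.45 F [-0.11 -0.01  0.27]
phi [1.35 1.01 1.03 1.05] [76.45 76.39 76.3  76.27]
L [228 219] R [255 220] T [253 214] B [230 240]
```

```bash
cat > arc.py <<'E'
from station import *
from h import *
import sys
a,b,D,n=map(float,sys.argv[1:5]); p=fix(sense()["tool_pos"])
for f in np.linspace(a,b,int(n)):
    t=np.radians(f); q=np.array([-14-172*np.sin(t)-D*np.cos(t),97-172*np.cos(t)+D*np.sin(t)])
    d=(q-p[:2])/300; print(round(f),round(d[0],3),round(-d[1],3))
E
python3 arc.py 130 60 16 15
```

```text
130 -0.022 0.04
125 -0.056 0.076
120 -0.086 0.116
115 -0.114 0.158
110 -0.137 0.203
105 -0.157 0.249
100 -0.172 0.297
95 -0.183 0.346
90 -0.19 0.396
85 -0.192 0.446
80 -0.19 0.496
75 -0.184 0.546
70 -0.174 0.595
65 -0.159 0.643
60 -0.14 0.689
```

Request:
{"op": "drive_tool", "data": {"plan": [-0.01,0.02,0,0,0,0,-0.022,0.04,0,0,0,0,-0.039,0.058,0,0,0,0,-0.056,0.076,0,0,0,0,-0.071,0.096,0,0,0,0,-0.086,0.116,0,0,0,0,-0.1,0.137,0,0,0,0,-0.114,0.158,0,0,0,0,-0.126,0.18,0,0,0,0,-0.137,0.203,0,0,0,0]}}

```text
time_s: 15.5
tool_pos: [514.5, 180.2, 49.9]
tcp_rot: [-0.0, 0.992, -0.129, -0.0]
force: [0.1, 1.0, 0.5]
width: 0.1
finger_force: 0.3
```

```bash
cat > kt.py <<'E'
from station import *
from h import *
np.set_printoptions(precision=2,suppress=True)
s=sense(); print("tcp",fix(s["tool_pos"]),"t",s["time_s"],"F",FR.T@s["force"])
for n in("side","top"):
    c=snapshot(n); pickle.dump(c,open(f"last_{n}.pkl","wb")); g=c["img"].astype(int); L=[]
    for f in np.arange(-.06,2.5,.02):
        P=[proj(c,FO+FR@np.array([-14-r*np.sin(f),97-r*np.cos(f),36])).round().astype(int) for r in range(20,186,4)]
        L.append((np.mean([g[v,u].min()>140 for u,v in P]),f))
    print(n,[(round(a,2),round(b,2)) for a,b in sorted(L)[::-1][:4]])
w=snapshot("wrist");pickle.dump(w,open("last_w.pkl","wb"))
E
python3 kt.py; python3 arc.py 105 40 16 14
```

```text
tcp [-171.1   170.14   49.9 ] t 15.5 F [-0.18  1.02  0.54]
side [(np.float64(0.12), np.float64(0.02)), (np.float64(0.1), np.float64(1.9)), (np.float64(0.1), np.float64(1.88)), (np.float64(0.1), np.float64(0.04))]
top [(np.float64(0.79), np.float64(1.88)), (np.float64(0.79), np.float64(1.84)), (np.float64(0.76), np.float64(1.86)), (np.float64(0.71), np.float64(1.82))]
105 -0.017 0.044
100 -0.032 0.091
95 -0.043 0.14
90 -0.05 0.19
85 -0.052 0.24
80 -0.05 0.291
75 -0.044 0.34
70 -0.034 0.389
65 -0.019 0.437
60 0.0 0.484
55 0.023 0.529
50 0.05 0.571
45 0.08 0.611
40 0.114 0.648
```

Request:
{"op": "drive_tool", "data": {"plan": [-0.008,0.022,0,0,0,0,-0.017,0.044,0,0,0,0,-0.025,0.067,0,0,0,0,-0.032,0.091,0,0,0,0,-0.038,0.115,0,0,0,0,-0.043,0.14,0,0,0,0,-0.047,0.165,0,0,0,0,-0.05,0.19,0,0,0,0,-0.051,0.215,0,0,0,0,-0.052,0.24,0,0,0,0,-0.051,0.265,0,0,0,0,-0.05,0.291,0,0,0,0,-0.047,0.315,0,0,0,0,-0.044,0.34,0,0,0,0,-0.039,0.365,0,0,0,0,-0.034,0.389,0,0,0,0]}}

```text
time_s: 17.25
tool_pos: [475.3, 69.7, 50.0]
tcp_rot: [0.0, 0.992, -0.129, -0.0]
force: [-0.3, 0.9, 0.2]
width: -0.2
finger_force: 0.4
```

```bash
python3 kt.py; python3 arc.py 65 0 16 14
```

```text
tcp [-180.77   53.3    50.  ] t 17.25 F [-0.51  0.77  0.23]
side [(np.float64(0.93), np.float64(1.22)), (np.float64(0.9), np.float64(1.2)), (np.float64(0.9), np.float64(1.18)), (np.float64(0.86), np.float64(1.16))]
top [(np.float64(0.36), np.float64(1.1)), (np.float64(0.33), np.float64(1.22)), (np.float64(0.33), np.float64(1.2)), (np.float64(0.33), np.float64(1.18))]
65 0.014 0.048
60 0.033 0.095
55 0.056 0.14
50 0.083 0.182
45 0.113 0.222
40 0.147 0.259
35 0.184 0.293
30 0.224 0.324
25 0.266 0.351
20 0.31 0.375
15 0.356 0.394
10 0.404 0.41
5 0.453 0.421
0 0.503 0.428
```

Request:
{"op": "drive_tool", "data": {"plan": [0.007,0.024,0,0,0,0,0.014,0.048,0,0,0,0,0.023,0.072,0,0,0,0,0.033,0.095,0,0,0,0,0.044,0.118,0,0,0,0,0.056,0.14,0,0,0,0,0.069,0.161,0,0,0,0,0.083,0.182,0,0,0,0,0.098,0.202,0,0,0,0,0.113,0.222,0,0,0,0,0.13,0.241,0,0,0,0,0.147,0.259,0,0,0,0,0.165,0.276,0,0,0,0,0.184,0.293,0,0,0,0,0.204,0.309,0,0,0,0,0.224,0.324,0,0,0,0]}}

```text
time_s: 19.0
tool_pos: [515.9, -41.3, 50.0]
tcp_rot: [0.0, 0.992, -0.129, -0.0]
force: [-0.3, 0.3, -0.5]
width: -0.3
finger_force: 0.3
```

```bash
python3 kt.py; python3 arc.py 25 0 16 11
```

```text
tcp [-113.24  -43.71   49.96] t 19.0 F [-0.38  0.22 -0.49]
side [(np.float64(0.93), np.float64(0.5)), (np.float64(0.9), np.float64(0.54)), (np.float64(0.9), np.float64(0.52)), (np.float64(0.88), np.float64(0.48))]
top [(np.float64(0.21), np.float64(0.56)), (np.float64(0.21), np.float64(0.48)), (np.float64(0.19), np.float64(0.54)), (np.float64(0.19), np.float64(0.52))]
25 0.04 0.028
22 0.062 0.04
20 0.084 0.051
18 0.107 0.062
15 0.13 0.071
12 0.154 0.079
10 0.178 0.086
8 0.203 0.092
5 0.227 0.097
2 0.252 0.101
0 0.277 0.104
```

Request:
{"op": "drive_tool", "data": {"plan": [0.018,0.015,-0.01,0,0,0,0.04,0.028,-0.02,0,0,0,0.062,0.04,-0.02,0,0,0,0.084,0.051,-0.02,0,0,0,0.107,0.062,-0.02,0,0,0,0.13,0.071,-0.02,0,0,0,0.154,0.079,-0.02,0,0,0,0.178,0.086,-0.02,0,0,0,0.203,0.092,-0.02,0,0,0,0.227,0.097,-0.02,0,0,0,0.252,0.101,-0.02,0,0,0,0.265,0.104,-0.02,0,0,0,0.277,0.104,-0.02,0,0,0,0.277,0.104,-0.02,0,0,0]}}

```text
time_s: 20.55
tool_pos: [585.9, -91.8, 55.8]
tcp_rot: [-0.0, 0.992, -0.129, -0.002]
force: [-6.0, 0.6, 4.9]
width: 0.0
finger_force: 3.4
```

```bash
python3 kt.py; python3 look.py | sed -n 3p
```

```text
tcp [-32.63 -74.6   55.8 ] t 20.55 F [-5.91 -0.95  4.88]
side [(np.float64(0.9), np.float64(0.02)), (np.float64(0.9), np.float64(0.0)), (np.float64(0.88), np.float64(0.04)), (np.float64(0.81), np.float64(-0.02))]
top [(np.float64(0.38), np.float64(0.04)), (np.float64(0.38), np.float64(0.02)), (np.float64(0.38), np.float64(0.0)), (np.float64(0.38), np.float64(-0.02))]
now L [215 206] R [254 213] T [240 188] B [229 233]
```

Request:
{"op": "drive_tool", "data": {"plan": [0.005,0,0,0,0,0,0.008,0,0,0,0,0,0.008,0,0,0,0,0,0.008,0,0,0,0,0]}}

```text
time_s: 21.15
tool_pos: [585.9, -91.8, 55.7]
tcp_rot: [-0.0, 0.992, -0.129, -0.004]
force: [-11.5, -0.0, 8.7]
width: 0.3
finger_force: 6.5
```

```bash
python3 kt.py
```

```text
tcp [-32.67 -74.59  55.73] t 21.15 F [-11.13  -2.98   8.65]
side [(np.float64(0.9), np.float64(0.02)), (np.float64(0.88), np.float64(0.04)), (np.float64(0.88), np.float64(0.0)), (np.float64(0.81), np.float64(-0.02))]
top [(np.float64(0.38), np.float64(0.02)), (np.float64(0.38), np.float64(0.0)), (np.float64(0.38), np.float64(-0.02)), (np.float64(0.36), np.float64(0.04))]
```

Request:
{"op": "drive_tool", "data": {"plan": [-0.02,0,0,0,0,0,-0.08,0,0,0,0,0,-0.2,0,0,0,0,0,-0.32,0,-0.05,0,0,0,-0.42,0.1,-0.18,0,0,0,-0.5,0.2,-0.3,0,0,0,-0.56,0.3,-0.4,0,0,0,-0.56,0.3,-0.4,0,0,0,-0.56,0.3,-0.4,0,0,0]}}

```text
time_s: 22.2
tool_pos: [405.4, -138.1, 177.4]
tcp_rot: [0.001, 0.991, -0.13, 0.002]
force: [0.0, 0.2, -0.0]
width: -0.4
finger_force: 0.0
```

```bash
python3 kt.py; python3 look.py | sed -n 3p; python3 - <<'E'
from h import *
d=pickle.load(open("d0.pkl","rb")); np.set_printoptions(precision=1,suppress=True)
for n in("side","top"):
    c=pickle.load(open(f"last_{n}.pkl","rb"))
    g=cv2.absdiff(c["img"],d[n]["img"]).max(2)
    print(n,[cv2.boundingRect(k) for k in cv2.findContours((g>50).astype(np.uint8),0,1)[0] if cv2.contourArea(k)>15])
c=pickle.load(open("last_side.pkl","rb"))
# black post: dark pixels near predicted shut position
z=[proj(c,FO+FR@np.array([-14,-75,h])) for h in(36,70,106)]; print(z,[c["img"][int(round(v)),int(round(u))] for u,v in z])
E
```

```text
tcp [-195.28 -165.48  177.36] t 22.2 F [-0.02  0.19 -0.04]
side [(np.float64(0.9), np.float64(0.02)), (np.float64(0.9), np.float64(0.0)), (np.float64(0.88), np.float64(0.04)), (np.float64(0.83), np.float64(-0.02))]
top [(np.float64(0.9), np.float64(0.02)), (np.float64(0.88), np.float64(0.0)), (np.float64(0.88), np.float64(-0.02)), (np.float64(0.71), np.float64(0.04))]
now L [215 206] R [254 213] T [240 188] B [229 233]
side [(225, 295, 5, 7), (223, 277, 6, 17), (427, 264, 48, 61), (437, 249, 6, 20), (221, 248, 6, 28), (405, 237, 23, 39), (262, 234, 28, 32), (261, 196, 4, 15), (216, 188, 47, 53), (381, 181, 10, 17), (332, 161, 11, 14), (421, 138, 64, 51), (387, 133, 10, 12), (326, 131, 30, 21), (466, 121, 13, 7), (398, 119, 5, 9), (390, 113, 6, 16), (432, 111, 7, 6), (500, 102, 36, 16), (546, 92, 6, 7), (332, 79, 3, 11), (318, 61, 15, 25), (325, 45, 79, 55), (441, 33, 119, 98), (457, 5, 16, 7), (364, 0, 175, 57)]
top [(318, 399, 66, 21), (205, 397, 20, 23), (253, 381, 60, 37), (233, 381, 7, 9), (215, 373, 13, 12), (237, 372, 7, 9), (315, 367, 63, 49), (169, 361, 43, 59), (234, 329, 29, 20), (227, 324, 39, 13), (429, 311, 131, 109), (250, 209, 152, 175), (248, 182, 48, 47), (188, 171, 56, 42), (248, 146, 65, 42)]
[array([263.2, 209.5]), array([263.1, 201.7]), array([263. , 193.1])] [array([41, 42, 35], dtype=uint8), array([47, 46, 41], dtype=uint8), array([58, 58, 51], dtype=uint8)]
```

```bash
python3 -c "
from station import *
print(close_job())"
```

```text
the job is handed in; nothing more can be done
None
```

I handed the job in at about 22 s (no verdict was returned): by the camera checks the bracket stands upright against the fence with its lip over the top, the keeper bar is shut to within about 0.02 rad, the arm is clear, and I saw no sign that anything else moved.

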